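# Balance a microscope boom arm on its stand

## Task

The white boom arm lying on its rest has ballast hidden inside it. By small trial lifts find the point where it hangs without tipping, lift it level off its rest, and set it down gently with its channel astride the head of the stand so that it stays there level, balanced on the head alone. Never let the arm tip steeply (more than about 10 degrees), never press it hard (25 N) on the head, and leave the other things on the bench where they are.

Things in the scene. Friction and masses are not known exactly. Their poses are not given: they have to be found in the camera images.
- boom: white straight microscope boom arm, loose, on its rest: 360 mm long (its x), 25 wide (y), 26 high (z), a black block 30 mm long, 12 high on top of its +x end; 0.6 to 0.9 kg. Origin: middle of length and width, on the underside. A heavy slug is fixed unseen inside, differently each time: the balance point is anywhere up to 95 mm from mid-length. Can be pinched by its sides
- channel (a point): middle of the flat roof of the channel that runs open along the whole underside of the boom arm, 14 mm above the arm's origin; axes as the arm. The channel is 17 mm wide inside, 14 mm deep, side walls 4 mm thick
- rest: fixed low rest that carries the arm at the start: two rubber-topped crossbars 25 mm high, 22 mm wide, 70 mm long, at 135 mm either side of its origin along its x, joined by a strip 34 mm wide and 6 mm high; origin at the centre of its underside, the arm lies along its x
- post: fixed stand: round white base 100 mm across and 24 mm high, steel column 28 mm across up to 80 mm, and on it a steel blade-shaped head with a flat level top, 20 mm long along its x, 10 mm wide along its y, from 80 to 130 mm high; origin at the centre of the base's underside
- head (a point): centre of the flat top of the stand's head, 130 mm above the bench; its x is the long direction of the head, along which the arm is to lie. With the arm seated, the channel's roof lies on this top and the arm's underside is 116 mm above the bench
- dish: low glass dish, 60 mm across, 16 mm high, bystander; origin at the centre of its underside
- slidebox: closed grey slide box, 95 x 36 x 30 mm, bystander; origin at the centre of its underside
- reagent: amber glass bottle, 60 mm across, 150 mm high, bystander; origin at the centre of its underside
- beaker: glass beaker, 72 mm across, 95 mm high, bystander; origin at the centre of its underside
- eyepiece: loose black microscope eyepiece, 38 mm across, 40 mm high, near the stand, bystander; origin at the centre of its underside
- driver: small screwdriver lying flat, about 160 mm long, bystander; origin under the middle of its length
Not all that is in view belongs to the job. What is shaped like the post but blue or purple is not meant.

How it is judged:
On the way:
1. the arm is held by the fingers, level within 3 degrees and lifted clear of its rest by more than 10 mm (contact force between the fingers and boom above 1 N and contact force between boom and rest below 0.1 N and height (world z) of boom above 0.035 m and angle between boom's own z axis and vertical below 0.052 rad), for 0.3 s.
At the end, for the whole second after the job is handed in: The arm rests released and still on the stand's head, the head's top against the channel's roof (arm's underside 14 mm below the top, within 2.5 mm), level within 2 degrees, its weight carried by the head (z of boom in the frame of head between -0.0165 and -0.0115 m and angle between boom's own z axis and vertical below 0.035 rad and contact force between boom and post above 3 N and contact force between the fingers and boom below 0.1 N and linear speed of boom below 0.02 m/s and angular speed of boom below 0.1 rad/s); the robot touches nothing.
It fails at once if the arm tips more than 0.2 rad (11.5 degrees) (angle between boom's own z axis and vertical above 0.2 rad).
It fails at once if the arm is pressed or dropped on the stand with more than 25 N (contact force between boom and post above 25 N).
It fails at once if a bystander is moved by more than 20 mm (distance of any of dish, slidebox, reagent, beaker, eyepiece, driver from where it was at the start of the episode above 0.02 m).
It also fails if it takes over 64 s, if anything falls off the work surface, if the arm or the gripper's body presses on something with over 40 N, if the wrist force passes 120 N, or if a joint passes its speed limit or range.

## Robot

A 6-joint arm with a two-finger parallel gripper is mounted at the origin on the work surface. World frame = base frame: x ahead of the robot, y to its left, z up, the work surface at z = 0. Lengths are in m, angles in rad, forces in N, time in s.
With the tool pointing down it reaches from about 0.275 to 0.85 m from the base axis. Payload 19 kg.
Tool frame: the origin (TCP) lies on the mounting face of the last link; the fingertips stand 173 mm ahead of it and the grasp point (between the pads) lies 155 mm ahead of it; z points along the fingers, y is the direction in which the jaws open and shut (so a half turn about z gives the same grasp; the last joint's range is limited). The gripper opens to 85 mm and grips with 20 to 120 N. Pads are 22 mm wide; open, the fingers measure 114 mm over their backs; the gripper's body (76 mm by 85 mm) begins 54 mm behind the grasp point. The pads swing forward as they close: fully open they stand 13 mm farther back than shut.
Start: joints at [-1.452, 0.15, 1.437, -0, 1.554, -0.134], TCP at [0.144, -0.557, 0.405] pointing down, gripper open.
Joint ranges: [-2.8, 2.8], [-0.68, 2.1], [0.12, 2.68], [-1.39, 4.53], [0.16, 2.79], [-2.81, 2.81]. Speed limits (rad/s): [1.89, 1.89, 2.22, 3.01, 3.01, 3.01].

## Interface

Orientations are given as a rotation vector (axis times angle).
In Python, from workcell import robot gives the robot as it stands.
- The arm moves only by the tool send_rows, never from a script. Its argument "motion" is a list that holds one entry, the list of rows, each a list of 5 numbers: the shift along the tool's x, y, z in mm, then the turn about the tool's z in degrees, then the closure, from -1 (fully open) to 1 (shut). A call has 1 to 5 rows; each row shifts and turns the commanded pose from where the row before left it, along the tool's axes as they then stand; what a row does not reach is not made up. A row lasts 1/8 s, in which the tool goes at most 62.5 mm and 10.7 degrees, less where a joint would pass 70% of its speed; a pose out of reach is approached as far as the arm can. A call with a gripper value outside its range is refused whole. The fingers move at their own pace and stop on an object; "squeeze" is the grip in N (left out, the last holds). Time passes only in rows, so rows that do not move let the fingers close. It gives the time, the measured TCP pose, the force and the opening at its end, in the units of the state.
- robot.sense(): the state, without advancing time (a new reading comes with each control period).
- robot.grab_frame(name): name is "scene" or "top" or "wrist"; returns (picture, depth): 420x560x3 uint8, red, green, blue; 420x560 float32, m along the optical axis (not along the pixel's ray), 0 where there is no reading.
- robot.camera_params(name): a dict with "fov_y" (degrees; the focal length in pixels is half the picture's height over the tangent of half this angle, whatever the lens; pixels are square), "cx", "cy" (the principal point, pixels), "k1" (the pictures are not rectified: a ray, as slopes to the right and down, at radius r is drawn at 1 + k1 r^2 times it, then the intrinsics apply), "R" (3x3) and "t" (3): a world point X has camera coordinates R X + t. Camera axes: x right, y down, z forward; pixel columns grow to the right and rows downward; lengths in m; the calibration is good to about 2 mm. A picture is of the moment at which its call begins: read the wrist's pose just before it. camera_params takes no time and is no camera call; for the wrist camera it gives the pose at the moment of the call.
- robot.close_job(): hands the job in, once; it reports no verdict.
The state is a dict: "t": time; "joints": joint angles; "qd": joint speeds; "effort": joint torques, N m; "ee_pos": TCP position; "tool_rot": TCP orientation; "wrist_force": force on the tool from outside, world axes, zero at the start; "wrist_torque": the same for the moment, N m; "grip_width": finger opening in m.
Only numpy, scipy, OpenCV 4.12 (cv2) and the standard library are available. Lean on these libraries where they do the work, as an engineer would, in place of code of your own. Each camera call takes 0.05 s, during which the arm holds its last target. There are 200 camera calls.

## Working session

There is one attempt and no reset: what is moved stays moved. The work goes in short steps, Python scripts to look and compute and a tool call to move; the robot and the scene stay as the last step left them, time stands still between calls to the robot, and variables do not carry over. Pictures are saved under pics/ and viewed, about 8 in all and at most 12, crops included, and the job is handed in when it is done.

Besides the shell and the picture viewer there is one more tool, called after "Call:" as name(argument=value, ...), one argument or row to a line, values as JSON. send_rows: Moves the arm, as the interface text tells. Its arguments: {"type":"object","properties":{"motion":{"type":"array"},"squeeze":{"type":"number"}},"required":["motion"]}

```bash
ls; mkdir -p pics; cat > h.py <<'E'
import numpy as np, cv2
from workcell import robot
def K(c,shape=(420,560)):
    f=shape[0]/2/np.tan(np.radians(c["fov_y"])/2); return f
def ray(c,u,v):
    f=K(c); x=(u-c["cx"])/f; y=(v-c["cy"])/f
    rd=np.hypot(x,y); r=rd
    for _ in range(20): r=rd/(1+c["k1"]*r*r)
    s=r/rd if rd>0 else 1
    return np.array([x*s,y*s,1.])
def pt(c,u,v,d):   # depth point
    return np.array(c["R"]).T@(ray(c,u,v)*d-np.array(c["t"]))
def ptz(c,u,v,z):  # on plane z
    R=np.array(c["R"]);o=-R.T@np.array(c["t"]);w=R.T@ray(c,u,v);return o+w*(z-o[2])/w[2]
def cloud(c,d):
    v,u=np.mgrid[0:d.shape[0],0:d.shape[1]]
    f=K(c); x=(u-c["cx"])/f; y=(v-c["cy"])/f; rd=np.hypot(x,y); r=rd.copy()
    for _ in range(20): r=rd/(1+c["k1"]*r*r)
    s=np.where(rd>0,r/np.maximum(rd,1e-9),1)
    P=np.stack([x*s*d,y*s*d,d],-1)-np.array(c["t"]); return P@np.array(c["R"])
def proj(c,X):
    p=np.array(c["R"])@X+np.array(c["t"]); x,y=p[:2]/p[2]; k=1+c["k1"]*(x*x+y*y); f=K(c)
    return c["cx"]+f*x*k, c["cy"]+f*y*k
E
python3 - <<'E'
from h import *
for n in("top","scene"):
    c=robot.camera_params(n); p,d=robot.grab_frame(n)
    np.savez(n,p=p,d=d,**c); cv2.imwrite(f"pics/{n}.png",p[:,:,::-1])
    print(n,{k:np.round(v,3).tolist() for k,v in c.items()})
print(robot.sense())
E
```

```text
pics
top {'fov_y': 56.785, 'cx': 283.929, 'cy': 205.283, 'k1': -0.097, 'R': [[-0.003, -1.0, -0.025], [-0.996, 0.005, -0.09], [0.09, 0.024, -0.996]], 't': [0.001, 0.575, 1.259]}
scene {'fov_y': 42.767, 'cx': 280.449, 'cy': 209.459, 'k1': 0.01, 'R': [[0.074, 0.997, -0.0], [0.827, -0.061, -0.559], [-0.558, 0.041, -0.829]], 't': [-0.003, -0.407, 1.814]}
{'t': 0.1, 'joints': array([-1.45195034e+00,  1.50942706e-01,  1.43792440e+00, -2.26925338e-05,
        1.55380822e+00, -1.33991325e-01]), 'qd': array([ 0.0012837 , -0.0004364 , -0.00117056,  0.00093861, -0.00118114,
        0.00187221]), 'effort': array([ 5.85625632e-03, -7.14379263e+01, -5.71795928e+01,  1.19820442e-05,
        7.20387601e-03,  8.58703743e-06]), 'ee_pos': array([ 0.14381674, -0.55669779,  0.4041531 ]), 'tool_rot': array([-3.11544786e+00, -3.95962985e-01,  2.27525756e-05]), 'wrist_force': array([-0.86677008, -0.2693489 , -1.06622073]), 'wrist_torque': array([ 0.00151248,  0.06320301, -0.01187072]), 'grip_width': 0.08539561894968765}
```

View pics/top.png

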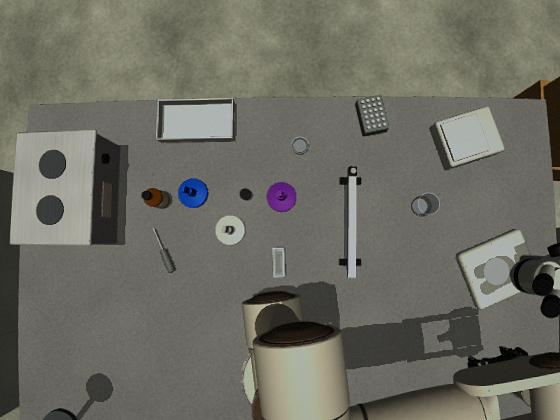

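View pics/scene.png

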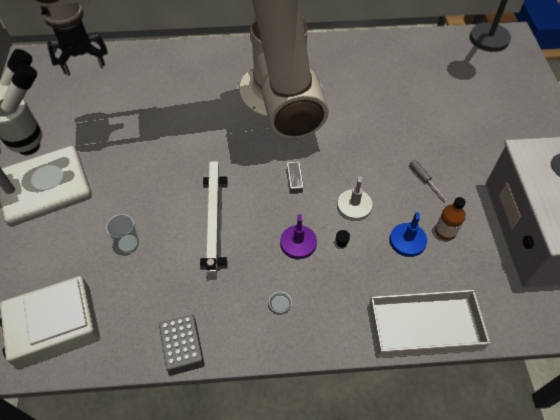

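The top picture shows the boom at (352,222), black block end at (352,171). There are three post-shaped things: white (230,230), blue (193,193) and purple (281,196). The white one fits the description. I'll crop it to confirm and measure.

```bash
python3 - <<'E'
from h import *
L={}
for n in("top","scene"):
    z=np.load(n+".npz"); c={k:z[k] for k in z if k not in"pd"}; c["cx"]=float(c["cx"]);L[n]=(c,z["p"],cloud(c,z["d"]),z["d"])
c,p,P,d=L["top"]; c2,p2,P2,d2=L["scene"]
a=cv2.resize(p[200:260,200:260],(400,400),interpolation=cv2.INTER_CUBIC)
b=cv2.resize(p2[165:225,325:385],(400,400),interpolation=cv2.INTER_CUBIC)
cv2.imwrite("pics/post.png",np.hstack([a,b])[:,:,::-1])
for nm,(cc,pp,PP,dd) in L.items():
    # boom: box region
    x,y,z=PP[...,0],PP[...,1],PP[...,2]
    ctr=ptz(L["top"][0],352,222,.05)
    m=(abs(x-ctr[0])<.25)&(abs(y-ctr[1])<.06)&(z>.038)&(z<.058)&(dd>0)&(pp.mean(-1)>150)
    r=cv2.minAreaRect((PP[m][:,:2]*1000).astype(np.float32)); print(nm,"boom",r,np.median(z[m]),m.sum())
    q=ptz(L["top"][0],230,230,.024)
    m=(np.hypot(x-q[0],y-q[1])<.08)&(dd>0)
    mb=m&(z>.016)&(z<.03); mh=m&(z>.118)&(z<.14)
    print(" base",cv2.minEnclosingCircle((PP[mb][:,:2]*1000).astype(np.float32)),np.median(z[mb]))
    print(" head",mh.sum(),PP[mh].round(3).tolist())
for nm,u,v in(("blk",352,171),("eyep",246,194),("reag",155,197),("slidebox",279,262),("dish",300,145),("beaker",425,204),("blue",193,193),("purple",281,196),("driver",164,250)):print(nm,ptz(c,u,v,.03).round(3))
E
```

```text
top boom ((504.25726318359375, -221.36634826660156), (22.794551849365234, 320.5938720703125), 88.63809204101562) 0.04955150481274379 699
 base ((494.1485595703125, 178.01095581054688), 49.54633331298828) 0.02002222885281473
 head 26 [[0.503, 0.179, 0.131], [0.503, 0.176, 0.13], [0.503, 0.174, 0.124], [0.5, 0.182, 0.126], [0.5, 0.179, 0.127], [0.5, 0.176, 0.126], [0.5, 0.173, 0.128], [0.497, 0.182, 0.13], [0.497, 0.179, 0.126], [0.497, 0.175, 0.131], [0.497, 0.173, 0.126], [0.494, 0.182, 0.13], [0.494, 0.178, 0.132], [0.494, 0.176, 0.126], [0.494, 0.174, 0.122], [0.491, 0.185, 0.126], [0.491, 0.181, 0.131], [0.491, 0.179, 0.126], [0.491, 0.176, 0.129], [0.488, 0.185, 0.127], [0.488, 0.181, 0.131], [0.488, 0.179, 0.129], [0.488, 0.176, 0.127], [0.485, 0.182, 0.128], [0.485, 0.179, 0.13], [0.485, 0.176, 0.128]]
scene boom ((519.3836669921875, -223.72885131835938), (25.287689208984375, 362.97125244140625), 88.69051361083984) 0.05154439541099034 859
 base ((496.6925048828125, 177.86163330078125), 51.293094635009766) 0.02110324726748943
 head 35 [[0.485, 0.176, 0.13], [0.483, 0.18, 0.128],
[... 294 characters left out ...]
 [0.501, 0.176, 0.134], [0.499, 0.179, 0.131], [0.499, 0.182, 0.131], [0.502, 0.173, 0.131], [0.505, 0.175, 0.135], [0.503, 0.178, 0.132], [0.506, 0.18, 0.136], [0.501, 0.174, 0.125], [0.505, 0.176, 0.131], [0.508, 0.178, 0.134], [0.505, 0.181, 0.13], [0.501, 0.172, 0.121], [0.505, 0.174, 0.126], [0.503, 0.177, 0.123], [0.502, 0.18, 0.122], [0.504, 0.172, 0.121], [0.503, 0.175, 0.119], [0.505, 0.177, 0.121], [0.505, 0.179, 0.122], [0.509, 0.179, 0.122]]
blk [ 0.687 -0.228  0.03 ]
eyep [0.612 0.124 0.03 ]
reag [0.604 0.433 0.03 ]
slidebox [0.389 0.015 0.03 ]
dish [ 0.777 -0.056  0.03 ]
beaker [ 0.576 -0.468  0.03 ]
blue [0.617 0.303 0.03 ]
purple [0.605 0.008 0.03 ]
driver [0.427 0.398 0.03 ]
```

View pics/post.png

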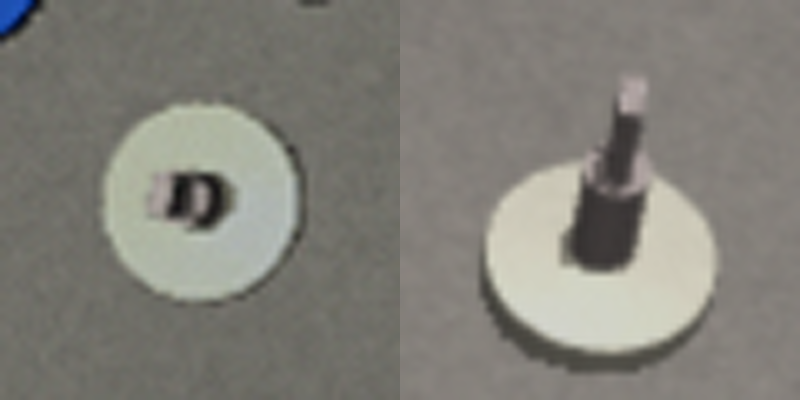

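White confirmed as the post: base about (0.495,0.178), head on top with its long direction roughly along world x. The boom lies along world x at about (0.515,-0.222), yaw -1.4°, block at +x. Next I go above it.

Call:
send_rows(
  motion=[
    [[0,0,0,8,-1],[0,0,0,8,-1],[36,-34,0,0,-1],[36,-34,0,0,-1],[36,-34,0,0,-1]],
  ],
)

```text
t: 0.72
ee_pos: [0.2553, -0.4565, 0.4044]
tool_rot: [-3.141, 0.042, 0.0]
wrist_force: [0.3, -0.8, 0.7]
grip_width: 0.0856
```

Call:
send_rows(
  motion=[
    [[36,-34,0,0,-1],[36,-34,0,0,-1],[36,-34,0,0,-1],[36,-34,0,0,-1],[36,-34,0,0,-1]],
  ],
)

```text
t: 1.35
ee_pos: [0.4399, -0.2911, 0.4045]
tool_rot: [-3.141, 0.042, 0.0]
wrist_force: [0.7, -0.9, -0.9]
grip_width: 0.0856
```

Call:
send_rows(
  motion=[
    [[36,-34,0,0,-1],[36,-34,0,0,-1],[0,0,0,0,-1],[0,0,0,0,-1]],
  ],
)

```text
t: 1.85
ee_pos: [0.5125, -0.2265, 0.4043]
tool_rot: [-3.141, 0.041, 0.001]
wrist_force: [-0.8, -0.4, 0.1]
grip_width: 0.0856
```

```bash
cat > wr.py <<'E'
from h import *
import sys
s=robot.sense(); c=robot.camera_params("wrist"); p,d=robot.grab_frame("wrist")
n=sys.argv[1]; np.savez(n,p=p,d=d,**c); cv2.imwrite(f"pics/{n}.png",p[:,:,::-1])
print(s["t"],s["ee_pos"].round(4),s["tool_rot"].round(4)); print({k:np.round(v,3).tolist() for k,v in c.items()})
E
python3 wr.py w1
python3 - <<'E'
from h import *
z=np.load("w1.npz"); c={k:z[k] for k in z if k not in"pd"}; p=z["p"];P=cloud(c,z["d"]);d=z["d"]
x,y,Z=P[...,0],P[...,1],P[...,2]
m=(d>0)&(Z>.044)&(Z<.056)&(abs(y+.222)<.05)&(p.mean(-1)>120)
r=cv2.minAreaRect((P[m][:,:2]*1000).astype(np.float32));print(r,np.median(Z[m]),m.sum())
q=P[m]; print(np.degrees(np.arctan(np.polyfit(q[:,0],q[:,1],1)[0])), np.polyfit(q[:,0],q[:,1],1),q[:,0].min(),q[:,0].max(), np.median(q[:,1]))
m=(d>0)&(Z>.058)&(Z<.08)&(abs(y+.222)<.05); 
if m.sum():print("blk",P[m].min(0),P[m].max(0))
E
```

```text
1.85 [ 0.5125 -0.2265  0.4043] [-3.1411e+00  4.0900e-02  1.2000e-03]
{'fov_y': 65.756, 'cx': 276.414, 'cy': 205.503, 'k1': 0.02, 'R': [[-0.026, -1.0, 0.0], [-0.961, 0.025, 0.274], [-0.274, 0.007, -0.962]], 't': [-0.213, 0.463, 0.52]}
((505.3621826171875, -222.3462371826172), (24.85337257385254, 328.7734375), 88.62095642089844) 0.05100473746937214 7530
-1.3809754038313375 [-0.02410724 -0.21016789] 0.3409440272753946 0.6696435531653034 -0.2229828876391779
blk [ 0.66798993 -0.23811204  0.05813374] [ 0.67305906 -0.21435588  0.06458992]
```

View pics/w1.png

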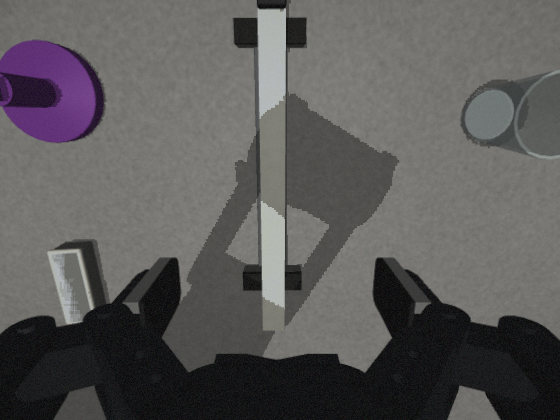

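The wrist picture shows the boom (272,0–330) along world x with its end at x=0.341, so mid is (0.521,-0.223). I go down and grasp at mid.

Call:
send_rows(
  motion=[
    [[8.5,-3.7,45,0,-1],[0,0,50,0,-1],[0,0,50,0,-1],[0,0,40,0,-1],[0,0,25,0,-1]],
  ],
)

```text
t: 2.52
ee_pos: [0.5201, -0.2237, 0.1928]
tool_rot: [-3.14, 0.044, 0.003]
wrist_force: [-0.1, -0.0, 0.4]
grip_width: 0.0848
```

Call:
send_rows(
  motion=[
    [[0,0,3,0,-1],[0,0,0,0,1],[0,0,0,0,1],[0,0,0,0,1],[0,0,0,0,1]],
  ],
  squeeze=80,
)

```text
t: 3.15
ee_pos: [0.5214, -0.2229, 0.1927]
tool_rot: [3.141, -0.041, 0.002]
wrist_force: [-2.3, 0.2, 9.5]
grip_width: 0.0234
```

Call:
send_rows(
  motion=[
    [[0,0,0,0,1],[0,0,0,0,1],[0,0,0,0,1]],
  ],
)

```text
t: 3.52
ee_pos: [0.5214, -0.2229, 0.1927]
tool_rot: [3.141, -0.041, 0.002]
wrist_force: [-1.8, 0.8, 9.1]
grip_width: 0.0241
```

```bash
cat > ft.py <<'E'
from h import *
F=[];T=[];E=[]
for _ in range(8):
    s=robot.sense();F.append(s["wrist_force"]);T.append(s["wrist_torque"]);E.append(s["effort"]);robot.grab_frame("wrist")
print(s["t"],s["ee_pos"].round(4),s["tool_rot"].round(3),s["grip_width"])
print("F",np.mean(F,0).round(2),np.std(F,0).round(2));print("T",np.mean(T,0).round(3),np.std(T,0).round(3));print("eff",np.mean(E,0).round(3))
E
python3 ft.py
```

```text
3.875 [ 0.5215 -0.2229  0.1927] [ 3.141e+00 -4.100e-02  2.000e-03] 0.02418258835912587
F [-1.85  0.75  8.34] [0.56 0.41 0.41]
T [0.133 0.32  0.065] [0.039 0.034 0.02 ]
eff [ 5.5000e-02 -7.1569e+01 -4.6146e+01  1.4500e-01 -6.8200e-01  6.8000e-02]
```

Call:
send_rows(
  motion=[
    [[0,0,-1,0,1],[0,0,-1,0,1],[0,0,-1,0,1],[0,0,0,0,1],[0,0,0,0,1]],
  ],
  squeeze=80,
)

```text
t: 4.55
ee_pos: [0.5212, -0.2229, 0.1946]
tool_rot: [-3.141, 0.042, 0.0]
wrist_force: [-0.5, 0.3, -7.6]
grip_width: 0.0239
```

```bash
python3 ft.py; cat > tilt.py <<'E'
from h import *
import sys
n=sys.argv[1]
s=robot.sense();c=robot.camera_params("wrist"); p,d=robot.grab_frame("wrist")
np.savez(n,p=p,d=d,**c); P=cloud(c,d); tc=s["ee_pos"]
x,y,Z=P[...,0],P[...,1],P[...,2]
yl=tc[1]+np.tan(float(sys.argv[2]) if len(sys.argv)>2 else -.0241)*(x-tc[0])
m=(d>0)&(abs(y-yl)<.009)&(Z>tc[2]-.155-.02)&(Z<tc[2]-.155+.04)&(x>tc[0]+.03)&(p.mean(-1)>90)
q=P[m]; 
f=np.polyfit(q[:,0],q[:,2],1); r=q[:,2]-np.polyval(f,q[:,0]); k=abs(r)<.004; f=np.polyfit(q[k,0],q[k,2],1)
print("n",k.sum(),"x",q[:,0].min().round(3),q[:,0].max().round(3),"slope deg (+=far end up)",np.degrees(np.arctan(f[0])).round(2),"z at tcp",np.polyval(f,tc[0]).round(4),"tcp",tc.round(4))
g=np.polyfit(q[k,0],q[k,1],1);print("yaw",np.degrees(np.arctan(g[0])).round(2),"y at tcp",np.polyval(g,tc[0]).round(4))
E
python3 tilt.py t1
```

```text
4.9 [ 0.5213 -0.2229  0.1947] [-3.141  0.042  0.   ] 0.023737156915605243
F [-0.11 -0.06 -7.83] [0.43 0.46 0.28]
T [ 0.002 -0.059  0.011] [0.032 0.034 0.027]
eff [ 2.0000e-03 -8.0127e+01 -5.1700e+01 -3.5000e-02  7.3000e-02  0.0000e+00]
n 12455 x 0.551 0.624 slope deg (+=far end up) -0.03 z at tcp 0.053 tcp [ 0.5213 -0.2229  0.1947]
yaw -1.34 y at tcp -0.2229
```

Call:
send_rows(
  motion=[
    [[0,0,-2,0,1],[0,0,-2,0,1],[0,0,0,0,1],[0,0,0,0,1],[0,0,0,0,1]],
  ],
)

```text
t: 5.62
ee_pos: [0.5212, -0.2228, 0.1986]
tool_rot: [-3.141, 0.042, 0.0]
wrist_force: [-0.3, -0.3, -7.3]
grip_width: 0.0242
```

```bash
python3 ft.py; python3 tilt.py t1;python3 ft.py
```

```text
5.975 [ 0.5212 -0.2229  0.1987] [-3.141  0.042  0.   ] 0.023919820794077007
F [ 0.02 -0.02 -7.74] [0.36 0.46 0.65]
T [-0.014 -0.095  0.003] [0.018 0.023 0.027]
eff [ 0.0000e+00 -7.9971e+01 -5.1974e+01 -3.5000e-02  7.2000e-02  0.0000e+00]
n 12475 x 0.551 0.624 slope deg (+=far end up) -0.03 z at tcp 0.0569 tcp [ 0.5213 -0.2229  0.1987]
yaw -1.33 y at tcp -0.2229
6.425 [ 0.5213 -0.2229  0.1987] [-3.141  0.042 -0.   ] 0.024324326922104948
F [ 0.03  0.1  -7.49] [0.66 0.7  0.6 ]
T [ 0.006 -0.098  0.003] [0.031 0.029 0.02 ]
eff [ 0.0000e+00 -7.9947e+01 -5.1973e+01 -3.5000e-02  7.1000e-02 -0.0000e+00]
```

The boom is fully off the rest and level. Weight is about 7.65 N. Wrist torque and joint 4/5 efforts both put the balance point about 10.5–12 mm toward -x from the grip, a small moment the grip holds. Next: lift high and carry to beside the post for a close look.

Call:
send_rows(
  motion=[
    [[0,0,-10,0,1],[0,0,-20,0,1],[0,0,-25,0,1],[0,0,-25,0,1],[0,0,-25,0,1]],
  ],
)

```text
t: 7.1
ee_pos: [0.5212, -0.2228, 0.3053]
tool_rot: [3.141, -0.041, 0.001]
wrist_force: [0.6, -0.2, -7.1]
grip_width: 0.0238
```

Call:
send_rows(
  motion=[
    [[0,0,-25,0,1],[0,0,-20,0,1],[0,0,-12,0,1],[0,0,0,0,1],[0,0,0,0,1]],
  ],
)

```text
t: 7.72
ee_pos: [0.5211, -0.2228, 0.3599]
tool_rot: [-3.141, 0.042, 0.002]
wrist_force: [-0.9, 0.5, -8.6]
grip_width: 0.0239
```

Call:
send_rows(
  motion=[
    [[0,-10,0,0,1],[0,-20,0,0,1],[0,-30,0,0,1],[0,-35,0,0,1],[0,-35,0,0,1]],
  ],
)

```text
t: 8.35
ee_pos: [0.5244, -0.0906, 0.3606]
tool_rot: [-3.141, 0.041, 0.0]
wrist_force: [0.6, 0.5, -7.3]
grip_width: 0.0238
```

Call:
send_rows(
  motion=[
    [[0,-35,0,0,1],[0,-35,0,0,1],[0,-35,0,0,1],[0,-30,0,0,1],[0,-20,0,0,1]],
  ],
)

```text
t: 8.98
ee_pos: [0.5281, 0.0646, 0.3606]
tool_rot: [-3.141, 0.039, 0.0]
wrist_force: [0.4, -0.3, -7.8]
grip_width: 0.0239
```

Call:
send_rows(
  motion=[
    [[0,-12,0,0,1],[0,0,0,0,1],[0,0,0,0,1],[0,0,0,0,1]],
  ],
)

```text
t: 9.48
ee_pos: [0.5291, 0.0735, 0.3607]
tool_rot: [3.141, -0.043, -0.0]
wrist_force: [-0.1, -0.1, -7.0]
grip_width: 0.0241
```

```bash
python3 ft.py; python3 tilt.py t2; python3 wr.py w2
python3 - <<'E'
from h import *
z=np.load("w2.npz"); c={k:z[k] for k in z if k not in"pd"}; print(proj(c,np.array([.495,.178,.13])))
P=cloud(c,z["d"]);d=z["d"];m=(d>0)&(np.hypot(P[...,0]-.495,P[...,1]-.178)<.03)&(P[...,2]>.122)&(P[...,2]<.14)
print(m.sum())
if m.sum(): print(np.median(P[m],0),cv2.minAreaRect((P[m][:,:2]*1000).astype(np.float32)))
E
```

```text
9.825 [0.5291 0.0739 0.3607] [-3.141  0.042 -0.   ] 0.02402520015791036
F [ 0.1  -0.16 -7.65] [0.51 0.49 0.77]
T [-0.008 -0.084  0.008] [0.023 0.02  0.021]
eff [ 6.1000e-02 -6.7972e+01 -5.9616e+01  3.0000e-03  8.2000e-02 -3.0000e-03]
n 12461 x 0.559 0.632 slope deg (+=far end up) -0.04 z at tcp 0.219 tcp [0.5291 0.0739 0.3607]
yaw -1.31 y at tcp 0.0739
9.925 [0.5291 0.074  0.3607] [-3.1412  0.0417  0.    ]
{'fov_y': 65.756, 'cx': 276.414, 'cy': 205.503, 'k1': 0.02, 'R': [[-0.027, -1.0, 0.0], [-0.962, 0.026, 0.273], [-0.273, 0.007, -0.962]], 't': [0.088, 0.484, 0.48]}
(np.float64(123.99132378500937), np.float64(276.2098423284707))
549
[0.49816465 0.17785081 0.12947421] ((496.75982666015625, 179.1571044921875), (10.15914249420166, 20.631410598754883), 76.71429443359375)
```

View pics/w2.png

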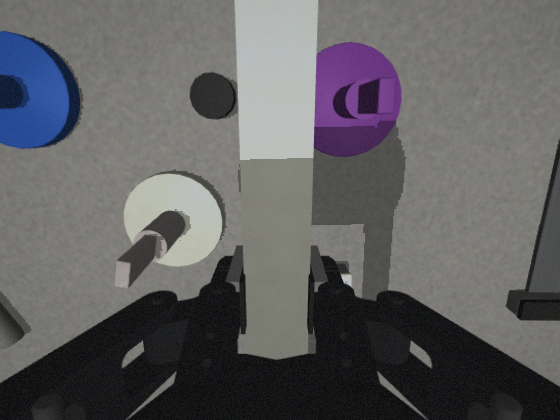

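The head top is at about (124,275) in w2, with yaw about -13°. A crop will refine its corners.

```bash
python3 - <<'E'
from h import *
z=np.load("w2.npz"); c={k:z[k] for k in z if k not in"pd"};p=z["p"];P=cloud(c,z["d"]);d=z["d"]
for lo in(.124,.126,.128):
    m=(d>0)&(np.hypot(P[...,0]-.495,P[...,1]-.178)<.03)&(P[...,2]>lo)&(P[...,2]<.14)
    q=P[m][:,:2]; w,V=np.linalg.eigh(np.cov(q.T)); print(lo,m.sum(),q.mean(0).round(4),np.degrees(np.arctan(V[1,1]/V[0,1])),np.sqrt(12*w),cv2.minAreaRect((q*1000).astype(np.float32)))
cv2.imwrite("pics/head.png",cv2.resize(p[245:305,95:155],(600,600),interpolation=cv2.INTER_CUBIC)[:,:,::-1])
E
```

```text
0.124 513 [0.4976 0.1783] -11.122094776337194 [0.01057368 0.02123631] ((496.75982666015625, 179.1571044921875), (10.15914249420166, 20.631410598754883), 76.71429443359375)
0.126 457 [0.4973 0.1786] -11.998483652623191 [0.01029842 0.02087363] ((496.76324462890625, 179.17547607421875), (10.12662124633789, 20.623863220214844), 76.62445068359375)
0.128 410 [0.4971 0.179 ] -11.875593439736999 [0.00993724 0.02047987] ((496.7647705078125, 179.2107696533203), (10.094202041625977, 20.561580657958984), 75.90533447265625)
```

View pics/head.png

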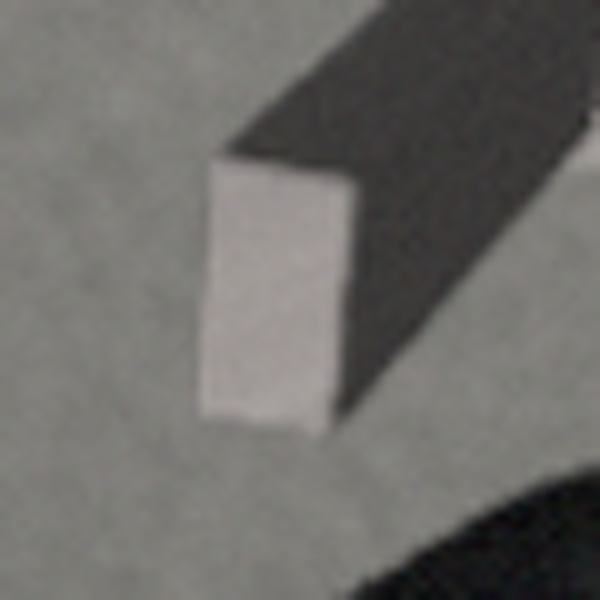

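```bash
python3 - <<'E'
from h import *
z=np.load("w2.npz"); c={k:z[k] for k in z if k not in"pd"}
q=np.array([ptz(c,94.5+u/10,244.5+v/10,.13)[:2] for u,v in((215,157),(355,180),(333,433),(200,417))])
print(q.round(4).tolist(),q.mean(0),[np.degrees(np.arctan2(*(q[i]-q[j])[::-1])) for i,j in((0,3),(1,2))])
s=robot.sense();print(s["ee_pos"],s["joints"].round(3))
E
```

```text
[[0.5069, 0.1815], [0.505, 0.1725], [0.4862, 0.1767], [0.4877, 0.1856]] [0.49644853 0.17906748] [np.float64(-11.910196889997295), np.float64(-12.748682216427543)]
[0.52911949 0.07399024 0.3607283 ] [-0.005  0.085  1.6    0.     1.457  1.592]
```

Call:
send_rows(
  motion=[
    [[0,0,0,5,1],[0,0,0,5,1],[0,0,0,0,1],[0,0,0,0,1]],
  ],
)

```text
t: 10.48
ee_pos: [0.5291, 0.074, 0.3607]
tool_rot: [-3.126, 0.312, 0.0]
wrist_force: [-1.1, -0.8, -7.6]
grip_width: 0.0242
```

Call:
send_rows(
  motion=[
    [[0,0,0,1,1],[-5,-12,0,0,1],[-10,-22,0,0,1],[-12,-26,0,0,1],[-10,-22,0,0,1]],
  ],
)

```text
t: 11.1
ee_pos: [0.5103, 0.1636, 0.3608]
tool_rot: [-3.123, 0.341, 0.0]
wrist_force: [1.0, -0.8, -7.9]
grip_width: 0.0238
```

Call:
send_rows(
  motion=[
    [[-6,-13.7,0,0,1],[0,0,0,0,1],[0,0,0,0,1],[0,0,0,0,1]],
  ],
)

```text
t: 11.6
ee_pos: [0.508, 0.1762, 0.3607]
tool_rot: [3.123, -0.344, 0.0]
wrist_force: [-0.5, -0.1, -6.7]
grip_width: 0.0237
```

```bash
python3 ft.py; python3 tilt.py t3 -.2164
```

```text
11.95 [0.5079 0.1766 0.3607] [-3.123  0.343  0.   ] 0.02389802718762904
F [ 0.14  0.01 -7.73] [0.68 0.5  0.64]
T [-0.035 -0.093 -0.001] [0.019 0.032 0.031]
eff [ 5.0000e-02 -6.8670e+01 -5.9647e+01  3.1000e-02  7.4000e-02 -7.0000e-03]
n 12070 x 0.538 0.61 slope deg (+=far end up) -0.07 z at tcp 0.2191 tcp [0.5079 0.1767 0.3607]
yaw -11.96 y at tcp 0.1762
```

Call:
send_rows(
  motion=[
    [[0,0,10,0,1],[0,0,20,0,1],[0,0,18,0,1],[0,0,10,0,1],[0,0,0,0,1]],
  ],
)

```text
t: 12.68
ee_pos: [0.5078, 0.1767, 0.302]
tool_rot: [3.123, -0.342, -0.002]
wrist_force: [-0.3, -0.2, -7.1]
grip_width: 0.0238
```

Call:
send_rows(
  motion=[
    [[0,0,1,0,1],[0,0,1,0,1],[0,0,1,0,1],[0,0,1,0,1],[0,0,1,0,1]],
  ],
)

```text
t: 13.3
ee_pos: [0.5079, 0.1768, 0.2977]
tool_rot: [-3.123, 0.342, -0.0]
wrist_force: [0.8, 0.6, -7.6]
grip_width: 0.0238
```

Call:
send_rows(
  motion=[
    [[0,0,1,0,1],[0,0,1,0,1],[0,0,1,0,1],[0,0,0,0,1]],
  ],
)

```text
t: 13.8
ee_pos: [0.5079, 0.1768, 0.2946]
tool_rot: [-3.123, 0.342, 0.0]
wrist_force: [0.3, 0.1, -7.1]
grip_width: 0.0242
```

```bash
python3 ft.py
python3 - <<'E'
from h import *
p,_=robot.grab_frame("scene"); cv2.imwrite("pics/s2.png",cv2.resize(p[120:260,270:450],(800,622),interpolation=cv2.INTER_CUBIC)[:600,:,::-1])
E
```

```text
14.15 [0.5079 0.1768 0.2948] [-3.123  0.342 -0.   ] 0.024129243345190992
F [-0.08 -0.24 -7.17] [0.42 0.44 0.48]
T [-0.022 -0.099 -0.023] [0.024 0.033 0.029]
eff [-3.0000e-03 -7.0373e+01 -5.7020e+01  3.2000e-02  6.7000e-02  0.0000e+00]
```

View pics/s2.png

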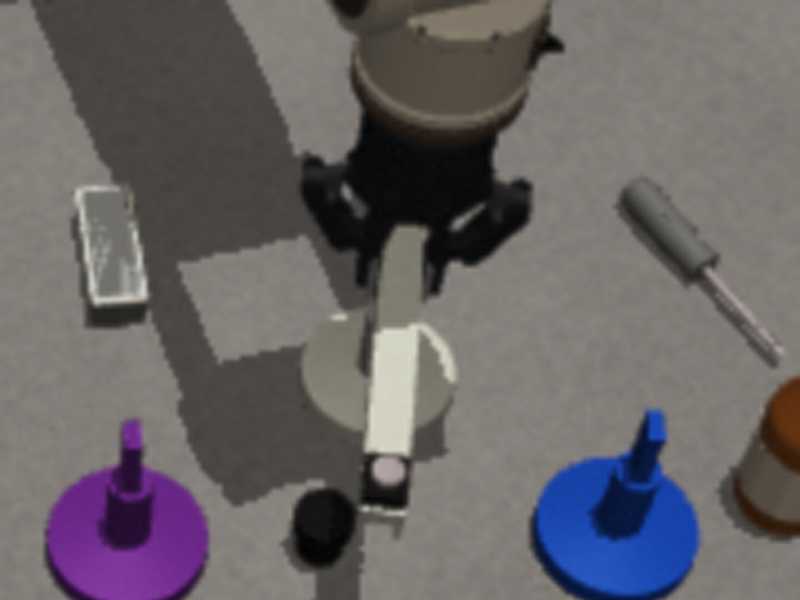

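The view shows the boom astride the head. The underside is 3 mm below the head top with no contact force, so the channel is around the head. Continuing down.

Call:
send_rows(
  motion=[
    [[0,0,2,0,1],[0,0,2,0,1],[0,0,2,0,1],[0,0,1,0,1],[0,0,1,0,1]],
  ],
)

```text
t: 14.88
ee_pos: [0.5079, 0.1768, 0.2867]
tool_rot: [-3.123, 0.342, -0.0]
wrist_force: [-0.1, -0.2, -7.9]
grip_width: 0.0239
```

Call:
send_rows(
  motion=[
    [[0,0,0.5,0,1],[0,0,0.5,0,1],[0,0,0,0,1]],
  ],
)

```text
t: 15.25
ee_pos: [0.5079, 0.1768, 0.2857]
tool_rot: [-3.123, 0.342, -0.0]
wrist_force: [-0.5, -0.7, -7.7]
grip_width: 0.0239
```

Call:
send_rows(
  motion=[
    [[0,0,0.5,0,1],[0,0,0.5,0,1],[0,0,0,0,1]],
  ],
)

```text
t: 15.62
ee_pos: [0.5079, 0.1768, 0.2847]
tool_rot: [-3.123, 0.342, 0.0]
wrist_force: [0.2, -0.5, -7.1]
grip_width: 0.0236
```

```bash
python3 ft.py; python3 tilt.py t4 -.2126
```

```text
15.975 [0.5079 0.1767 0.2848] [-3.123  0.343  0.   ] 0.02388792544151024
F [ 0.12 -0.22 -7.4 ] [0.8  0.28 0.49]
T [-0.01  -0.058 -0.011] [0.021 0.037 0.032]
eff [-1.0000e-03 -7.0739e+01 -5.6564e+01  3.2000e-02  7.1000e-02 -0.0000e+00]
n 12084 x 0.538 0.61 slope deg (+=far end up) -0.01 z at tcp 0.143 tcp [0.5079 0.1768 0.2847]
yaw -11.73 y at tcp 0.1763
```

Call:
send_rows(
  motion=[
    [[0,0,0.3,0,1],[0,0,0,0,1]],
  ],
)

```text
t: 16.32
ee_pos: [0.5079, 0.1768, 0.2844]
tool_rot: [-3.123, 0.342, 0.0]
wrist_force: [0.3, 0.4, -8.1]
grip_width: 0.0243
```

Call:
send_rows(
  motion=[
    [[0,0,0.3,0,1],[0,0,0,0,1]],
  ],
)

```text
t: 16.58
ee_pos: [0.5079, 0.1768, 0.2841]
tool_rot: [-3.123, 0.342, 0.0]
wrist_force: [0.0, 0.8, -7.8]
grip_width: 0.0239
```

Call:
send_rows(
  motion=[
    [[0,0,0.3,0,1],[0,0,0,0,1]],
  ],
)

```text
t: 16.82
ee_pos: [0.5079, 0.1768, 0.2838]
tool_rot: [-3.123, 0.342, 0.0]
wrist_force: [0.1, -0.2, -8.1]
grip_width: 0.0238
```

Call:
send_rows(
  motion=[
    [[0,0,0.3,0,1],[0,0,0,0,1]],
  ],
)

```text
t: 17.08
ee_pos: [0.5079, 0.1768, 0.2837]
tool_rot: [-3.123, 0.342, -0.0]
wrist_force: [-1.2, -0.5, -3.9]
grip_width: 0.0241
```

```bash
python3 ft.py
```

```text
17.425 [0.5079 0.1768 0.2837] [-3.123  0.342 -0.   ] 0.023832153540570715
F [-1.91 -0.39 -2.52] [0.53 0.36 1.17]
T [-0.08   0.281  0.015] [0.044 0.079 0.026]
eff [-9.9000e-02 -6.8111e+01 -5.5188e+01  4.8000e-02 -6.0000e-01  1.2000e-02]
```

Contact is at TCP z=0.2837, exactly the seated height computed. Now loosen the grip softly and open slowly.

Call:
send_rows(
  motion=[
    [[0,0,0,0,1],[0,0,0,0,1]],
  ],
  squeeze=20,
)

```text
t: 17.73
ee_pos: [0.5079, 0.1768, 0.2837]
tool_rot: [-3.123, 0.342, -0.0]
wrist_force: [-2.8, -1.4, 0.4]
grip_width: 0.024
```

```bash
python3 ft.py; python3 tilt.py t5 -.2126
```

```text
18.075 [0.5079 0.1768 0.2837] [-3.123  0.342 -0.   ] 0.02398214565175199
F [-3.28 -1.02  2.24] [0.33 0.48 1.08]
T [-0.114  0.531  0.028] [0.02  0.051 0.027]
eff [-1.9400e-01 -6.5815e+01 -5.3867e+01  4.2000e-02 -1.0760e+00  1.9000e-02]
n 12097 x 0.538 0.61 slope deg (+=far end up) -0.12 z at tcp 0.142 tcp [0.5079 0.1768 0.2837]
yaw -11.72 y at tcp 0.1762
```

Call:
send_rows(
  motion=[
    [[0,0,0,0,0.38],[0,0,0,0,0.34],[0,0,0,0,0.3]],
  ],
)

```text
t: 18.55
ee_pos: [0.5079, 0.1768, 0.2835]
tool_rot: [-3.123, 0.342, -0.0]
wrist_force: [-0.7, 1.3, 0.8]
grip_width: 0.03
```

```bash
python3 ft.py; python3 tilt.py t6 -.2126
```

```text
18.9 [0.5079 0.1768 0.2835] [-3.123  0.342  0.   ] 0.02978378582129355
F [-0.18  0.23  0.23] [0.37 0.51 0.6 ]
T [-0.01  -0.021  0.002] [0.037 0.015 0.041]
eff [-2.0000e-03 -6.6781e+01 -5.3051e+01  1.0000e-03 -6.0000e-03  0.0000e+00]
n 12103 x 0.538 0.61 slope deg (+=far end up) -0.14 z at tcp 0.142 tcp [0.5079 0.1768 0.2835]
yaw -11.69 y at tcp 0.1762
```

Released: wrist force is near zero and the boom is level (-0.14°). I open wider and retreat straight up.

Call:
send_rows(
  motion=[
    [[0,0,0,0,0],[0,0,0,0,-0.2],[0,0,0,0,-0.2],[0,0,-5,0,-0.2],[0,0,-15,0,-0.2]],
  ],
)

```text
t: 19.62
ee_pos: [0.5078, 0.1768, 0.3038]
tool_rot: [3.123, -0.342, -0.002]
wrist_force: [-1.1, -0.5, 0.5]
grip_width: 0.051
```

Call:
send_rows(
  motion=[
    [[0,0,-25,0,-0.2],[0,0,-25,0,-0.2],[0,0,-25,0,-0.2],[0,0,0,0,-0.2],[0,0,0,0,-0.2]],
  ],
)

```text
t: 20.25
ee_pos: [0.5077, 0.1767, 0.3786]
tool_rot: [-3.123, 0.342, -0.0]
wrist_force: [0.4, -0.3, 0.5]
grip_width: 0.0511
```

```bash
python3 ft.py; for i in 1 2; do python3 - <<'E'
from h import *
c=robot.camera_params("wrist");p,d=robot.grab_frame("wrist");P=cloud(c,d)
m=(d>0)&(abs(P[...,1]-(.1767-.21*(P[...,0]-.508)))<.009)&(P[...,2]>.12)&(P[...,2]<.165)&(P[...,0]>.36)&(p.mean(-1)>80)
q=P[m];f=np.polyfit(q[:,0],q[:,2],1);k=abs(q[:,2]-np.polyval(f,q[:,0]))<.004;f=np.polyfit(q[k,0],q[k,2],1)
print(k.sum(),q[:,0].min(),q[:,0].max(),"tilt",np.degrees(np.arctan(f[0])),"z@head",np.polyval(f,.497))
E
done
python3 - <<'E'
from h import *
p,_=robot.grab_frame("scene"); cv2.imwrite("pics/s3.png",p[:,:,::-1])
E
```

```text
20.6 [0.5079 0.1768 0.3782] [ 3.123e+00 -3.420e-01 -1.000e-03] 0.05101869972154663
F [ 0.24 -0.1   0.09] [0.67 0.37 0.4 ]
T [ 0.018 -0.005 -0.001] [0.018 0.018 0.032]
eff [ 2.0000e-02 -6.4888e+01 -5.6854e+01  1.0000e-03  2.0000e-02 -0.0000e+00]
9848 0.39995322018172336 0.636707644964068 tilt -0.12473829142931411 z@head 0.14197556440567963
9855 0.4010611063969613 0.6364756646974931 tilt -0.1258567736856487 z@head 0.14198235321249128
```

View pics/s3.png

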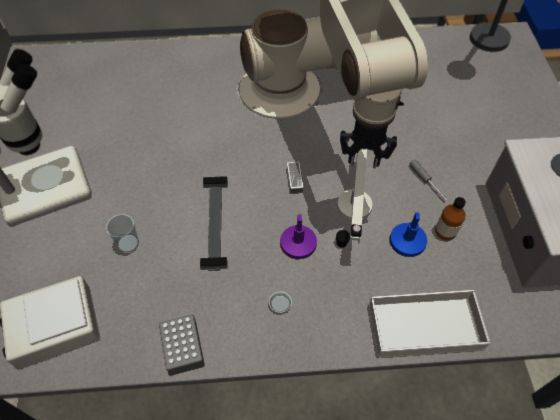

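The picture shows the boom level on the white stand at (358,200), the rest empty, the bystanders in place and the gripper clear. Handing in.

```bash
python3 -c "
from workcell import robot
print(robot.close_job())"
```

```text
the job is handed in; nothing more can be done
None
```

The boom is standing level on the white stand's head, released, and the job is handed in at about 21 s of the 64 s. No verdict was reported.

- **Finding the balance point:** I gripped the boom at mid-length and trial-lifted it by 2 mm, then 6 mm. It weighs about 7.65 N, and wrist torque and joint efforts put the balance point about 11 mm from the grip, away from the black block.
- **Lift and carry:** I kept that grip, which held the boom level throughout. I carried it above everything on the bench and turned it to the head's direction (about -12°).
- **Setting down:** I lowered it in sub-millimetre steps with the balance point over the head. Contact came at exactly the seated height I had computed, with about 10 N at most on the head by the wrist readings.

**Last checks, gripper clear:**
- Tilt was -0.13° along the boom, unchanged between two readings.
- The boom's top was at 142.0 mm, so its underside was at 116 mm as required.
- The wrist force was about zero.
- The last picture shows the bystanders where they were.

The two torque measurements of the balance point differed slightly (10.5 and 12 mm), well within the head's ±10 mm. No check failed. I did not measure sideways tilt separately.

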